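Pull the pass-through hatch shut with the hook pole

ROBOT

A 6-joint arm with a two-finger parallel gripper is mounted at the origin on the work surface. World frame = base frame: x ahead of the robot, y to its left, z up, the work surface at z = 0. Lengths are in m, angles in degrees, forces in N, time in s.
With the tool pointing down it reaches from about 0.35 to 0.775 m from the base axis. Payload 5.5 kg.
Tool frame: the origin (TCP) lies on the centre line of the jaws, within the pads' length; the fingertips stand bot.tip_reach ahead of it and the grasp point (between the pads) lies 2 mm behind it (bot.tip_reach is the distance from the TCP to the fingertips, in m); y points along the fingers, z is the direction in which the jaws open and shut, and the axes are right-handed (so a half turn about y gives the same grasp; the last joint's range is limited). The gripper opens to 85 mm and grips with 20 to 120 N. Pads are 22 mm wide; open, the fingers measure 114 mm over their backs; the gripper's body (76 mm by 85 mm) begins 54 mm behind the grasp point. The pads swing forward as they close: fully open they stand 13 mm farther back than shut.
Start: joints at [65.168, 17.945, 2.641, 74.691, 0, 82.002], TCP at [0.167, 0.55, 0.248] pointing down, gripper open.
Joint ranges: [-158.12, 158.12], [-49.38, 96.58], [-58.88, 72.47], [-126.05, 133.96], [-84.25, 85.87], [-180, 180]. Speed limits (degrees/s): [147.25, 147.25, 180, 180, 180, 180].

INTERFACE

Orientations are given as [roll, pitch, yaw] about the fixed x, y, z axes, in that order (R = Rz(yaw) Ry(pitch) Rx(roll)).
In Python, from plant import bot gives the robot as it stands.
- The arm moves only by the tool drive_tool, never from a script. Its argument "targets" is one flat list of numbers, 5 for each row, row after row: the closure, from 0 (fully open) to 1 (shut), then the shift along the tool's x, y, z scaled (see below), then the turn about the tool's y scaled (see below). In form: [fingers, x, y, z, roll, fingers, x, y, z, roll, ...]. A call has 1 to 5 rows; each row shifts and turns the commanded pose from where the row before left it, along the tool's axes as they then stand; what a row does not reach is not made up. The controller multiplies each number of a shift by 50 mm and each number of a turn by 4 degrees. A row lasts 1/10 s, in which the tool goes at most 50 mm and 8.59 degrees, less where a joint would pass 70% of its speed; a pose out of reach is approached as far as the arm can. A call with a number of a shift or a turn outside -1 to 1 is refused whole. A call with a gripper value outside its range is refused whole. The fingers move at their own pace and stop on an object; "squeeze" is the grip in N (left out, the last holds). Time passes only in rows, so rows that do not move let the fingers close. It gives the time, the measured TCP pose, the force and the opening at its end, in the units of the state.
- bot.observe(): the state, without advancing time (a new reading comes with each control period).
- bot.capture(name): name is "side" or "top" or "wrist"; returns the picture (400x640x3 uint8, red, green, blue); there is no depth.
- bot.get_calibration(name): a dict with "mtx" (3x3 intrinsics, pixels), "R" (3x3) and "t" (3): a world point X has camera coordinates R X + t. Camera axes: x right, y down, z forward; pixel columns grow to the right and rows downward; lengths in m; the calibration is good to about 2 mm. A picture is of the moment at which its call begins: read the wrist's pose just before it. get_calibration takes no time and is no camera call; for the wrist camera it gives the pose at the moment of the call.
- bot.finish_job(): hands the job in, once; it reports no verdict.
The state is a dict: "clock": time; "q": joint angles; "joint_velocities": joint speeds; "joint_efforts": joint torques, N m; "eef_pos": TCP position; "tcp_rot": TCP orientation; "force": force on the tool from outside, world axes, zero at the start; "torque": the same for the moment, N m; "finger_gap": finger opening in m.
Only numpy, scipy, OpenCV 4.12 (cv2) and the standard library are available. Lean on these libraries where they do the work, as an engineer would, in place of code of your own. Each camera call takes 0.05 s, during which the arm holds its last target. There are 200 camera calls.

TASK

Shut the yellow pass-through hatch that stands open on the far side of the partition: take the hook pole from its rest, drop its hook into the ring eye on top of the hatch and pull the hatch fully shut with it. Then unhook the pole and lay it back in both forks of its rest as it lay before, hook hanging down at the same end. The hatch side is contaminated, so touch the hatch and partition only with the pole, and leave the carton, bottles and goggles where they are.

Things in the scene. Friction and masses are not known exactly. Their poses are not given: they have to be found in the camera images.
- partition: Fixed wooden partition frame standing on the bench, 45 mm thick in x, 235 mm high, with a 200 x 165 mm opening in the middle of a 270 mm wide frame and a grey side panel on its +y side (it spans y -135 to +275 mm). Origin on the bench under the middle of the opening; its -x face looks to the robot, its y axis runs along the partition, z up.
- hatch (a joint): Angle of the hatch about its upright hinge, rad: 0 is fully shut against the partition's far (+x) face (a hard stop), positive is swung open away from the robot, the free edge moving to the partition's +x. The hinge is stiff: the hatch stays where it is left and needs about 1 to 2 N at the eye to move. The hatch is a yellow board 225 mm wide, 190 mm high (its top 230 mm above the bench) and 12 mm thick, its far face mostly white; the hinges are black.
- hatch_hinge (a point): Point on the hatch's upright hinge line (at the hatch's +y edge), at the hatch's mid height, 135 mm above the bench. Its frame turns with the hatch: -y points along the hatch from hinge to free edge, z up.
- eye (a point): Centre of the steel ring eye that stands on the hatch's top edge near its free end, 210 mm from the hinge line and 285 mm above the bench (55 mm above the hatch's top, 50 mm above the partition's top). The ring lies level, so that a hook drops in from above at any heading: clear inside diameter 31 mm, wire 7 mm thick. It stands on a 7 mm stem under its hinge-side rim; the space under the ring is free down to the hatch's top. Its frame turns with the hatch, z up.
- pole_grip (a point): Middle of the blue grip sleeve of the loose hook pole, on the pole's axis, near its centre of mass. The pole is a wooden bar 18 x 18 mm in section, from 240 mm behind this point to 200 mm ahead of it, about 0.15 kg. x along the pole to the hook end, z up when the hook hangs down. Ahead of the bar a steel rod 8 mm thick goes on to 220 mm from this point and bends straight down (-z).
- hook_tip (a point): Lower end of the pole's hook prong: 220 mm ahead of pole_grip along the pole and 60 mm below the pole's axis. The prong is a straight upright rod 8 mm thick, 60 mm long below the pole's axis (51 mm below the underside of the bar). Axes as pole_grip.
- rest_seat (a point): Where pole_grip is when the pole lies home in its fixed wooden rest: 80 mm above the bench. x along the rest to the hook end, z up. The rest has two open-topped forks, 130 mm before and behind this point along x, each 20 mm thick in x, with 30 mm clear between 8 mm thick cheeks (46 mm over all in y); fork floors 71 mm and cheek tops 100 mm above the bench. The bar lies on the fork floors; between the forks there is only a 12 mm thick board, 50 mm wide, on the bench.
- glove_carton: Bystander: brown carton of gloves with a blue band, 120 x 240 x 80 mm high, loose. Origin at the centre of its underside.
- water_bottle: Bystander: clear bottle with blue label, 66 mm across, 200 mm high, loose. Origin at the centre of its underside.
- gel_bottle: Bystander: white bottle with green label, 64 mm across, 160 mm high, loose. Origin at the centre of its underside.
- goggles: Bystander: green safety goggles standing on the bench, two round lenses, about 70 x 155 mm and 68 mm high, loose. Origin on the bench under the front of the lenses.

How it is judged:
By the outcome, as a careful person would: the job done as asked, in the order asked, and still so for the second after the job is handed in, with the robot touching nothing.
It also fails if it takes over 58 s, if anything falls off the work surface, if the arm or the gripper's body presses on something with over 40 N, if the wrist force passes 120 N, or if a joint passes its speed limit or range.

## Working session

There is one attempt and no reset: what is moved stays moved. The work goes in short steps, Python scripts to look and compute and a tool call to move; the robot and the scene stay as the last step left them, time stands still between calls to the robot, and variables do not carry over. Pictures are saved under pics/ and viewed, about 8 in all and at most 12, crops included, and the job is handed in when it is done.

Besides the shell and the picture viewer there is one more tool, called after "Call:" as a command line: name --argument value ..., lists and objects as JSON in quotes. drive_tool: Moves the arm, as the interface text tells. Shifts and turns lie within -1 to 1; 1 stands for 50 mm of shift or 4 degrees of turn. Its arguments: {"type":"object","properties":{"targets":{"type":"array"},"squeeze":{"type":"number"}},"required":["targets"]}

```bash
mkdir -p pics; ls
python3 - <<'E'
from plant import bot
import cv2
s=bot.observe()
for k in s: print(k,s[k])
print(bot.tip_reach)
for n in ["side","top"]:
    im=bot.capture(n); cv2.imwrite(f"pics/{n}0.png",im[:,:,::-1])
    c=bot.get_calibration(n); print(n,c)
a=cv2.imread("pics/side0.png");b=cv2.imread("pics/top0.png")
E
```

```text
pics
clock 0.0
q [ 6.51691539e+01  1.79929679e+01  2.57572637e+00  7.46910142e+01
 -1.18105024e-03  8.20029560e+01]
joint_velocities [-0.07486054  0.02194494  0.07241143 -0.08732472  0.075339   -0.05297923]
joint_efforts [-7.99218287e-04 -4.80628288e+01  2.98530865e+01  1.92763796e-02
 -1.69406721e-04  1.94190733e-06]
eef_pos [0.16630958 0.54990777 0.24737845]
tcp_rot [-9.01073674e+01  1.38911952e-02 -1.68338140e+01]
force [ 0.45300809  0.6272954  -0.20443086]
torque [-0.01618446  0.01758965  0.00112083]
finger_gap 0.08557152329409642
0.017
side {'mtx': array([[450.14623074,   0.        , 315.22302237],
       [  0.        , 450.14623074, 199.87815336],
       [  0.        ,   0.        ,   1.        ]]), 'R': array([[ 0.95596687, -0.29330204, -0.01006226],
       [-0.16130396, -0.49648084, -0.85292896],
       [ 0.24517008,  0.81699491, -0.52193002]]), 't': array([-0.52294404,  0.19792533,  1.15256168])}
top {'mtx': array([[453.70455502,   0.        , 311.44838738],
       [  0.        , 453.70455502, 194.07484509],
       [  0.        ,   0.        ,   1.        ]]), 'R': array([[ 0.00573927, -0.9999789 ,  0.00304455],
       [-0.99210748, -0.00607541, -0.12524309],
       [ 0.12525894, -0.00230172, -0.99212141]]), 't': array([-0.06317101,  0.54860434,  1.34403318])}
```

View pics/side0.png

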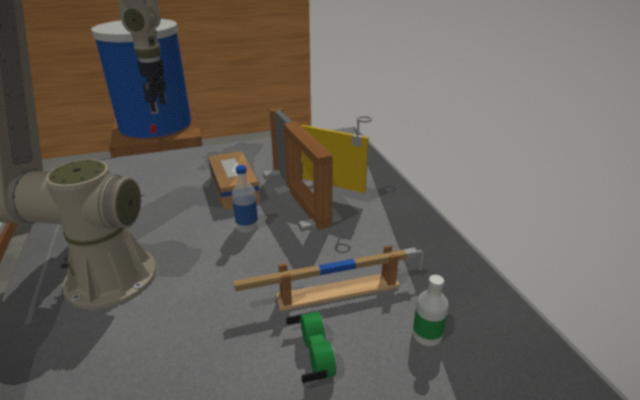

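View pics/top0.png

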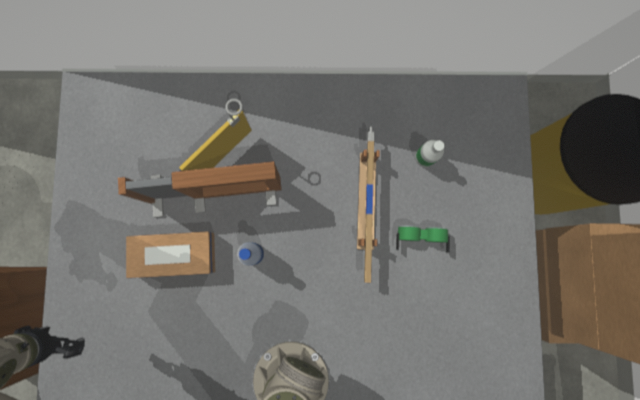

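Run:
```python
import cv2,numpy as np
a=cv2.imread("pics/side0.png");b=cv2.imread("pics/top0.png")
def crop(im,u,v,w,h,k):
    o=cv2.resize(im[v:v+h,u:u+w],None,fx=k,fy=k,interpolation=cv2.INTER_CUBIC)
    for x in range((-u)%20,w,20):
        o[:8,x*k:x*k+1]=(255,0,255); cv2.putText(o,str(u+x),(x*k,18),0,.35,(255,0,255))
    for y in range((-v)%20,h,20):
        o[y*k:y*k+1,:8]=(255,0,255); cv2.putText(o,str(v+y),(9,y*k+4),0,.35,(255,0,255))
    return o
def mont(n,*ps):
    M=np.zeros((600,800,3),np.uint8)
    for (p,x,y) in ps:
        p=p[:600-y,:800-x]; M[y:y+p.shape[0],x:x+p.shape[1]]=p
    cv2.imwrite(n,M)
mont("pics/topc.png",(crop(b,335,120,65,150,4),0,0),(crop(b,155,88,135,130,4),262,0))
mont("pics/sidec.png",(crop(a,228,238,200,75,4),0,0),(crop(a,260,105,130,75,4),0,300),(crop(a,285,172,60,60,4),525,300))
```

```text
(no output)
```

View pics/topc.png

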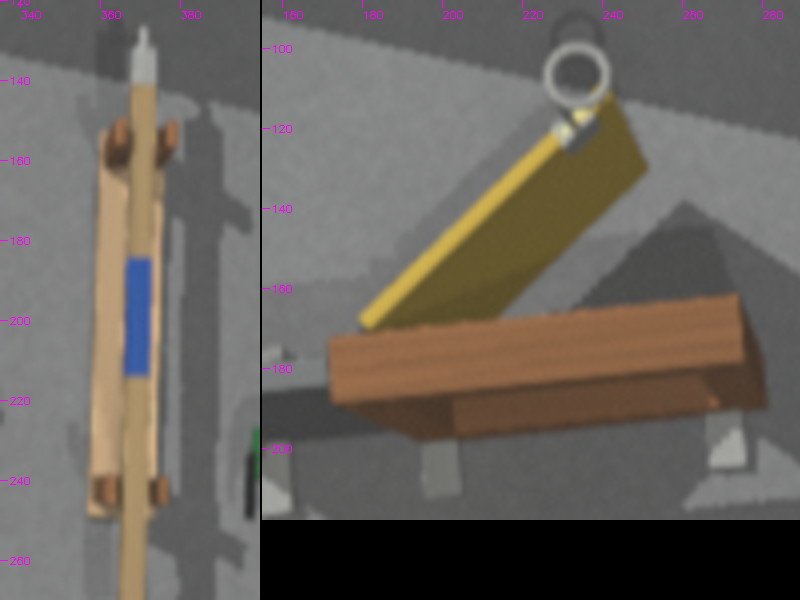

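View pics/sidec.png

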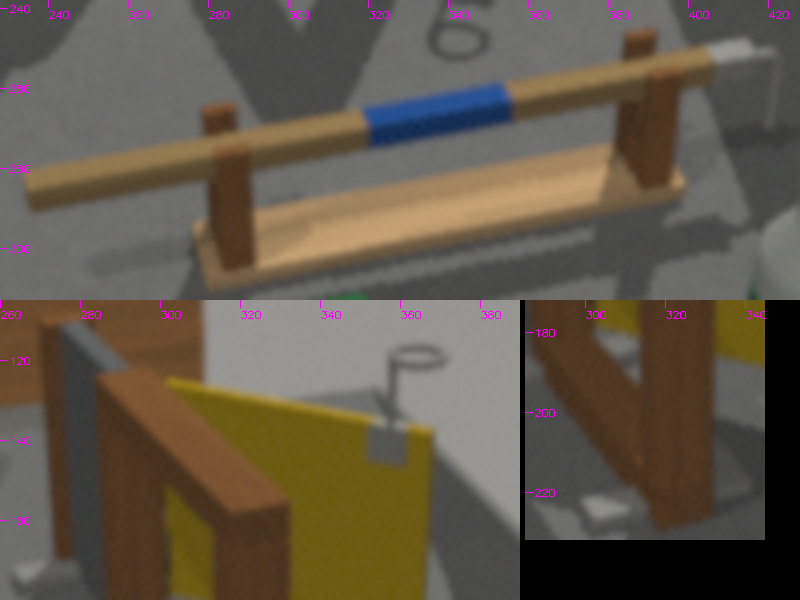

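```bash
cat > h.py <<'E'
import numpy as np,cv2
from scipy.spatial.transform import Rotation as Ro
from plant import bot
def ray(n,p):
    c=bot.get_calibration(n); d=c["R"].T@np.linalg.solve(c["mtx"],[p[0],p[1],1]); return -c["R"].T@c["t"],d/np.linalg.norm(d)
def tri(*vs):  # ((cam,px),...)
    A=0;b=0;rs=[ray(*v) for v in vs]
    for o,d in rs:
        P=np.eye(3)-np.outer(d,d);A=A+P;b=b+P@o
    X=np.linalg.solve(A,b); return X,[np.linalg.norm(np.cross(X-o,d)) for o,d in rs][0]*1000
def atz(n,p,z):
    o,d=ray(n,p); return o+d*(z-o[2])/d[2]
def proj(n,X):
    c=bot.get_calibration(n); x=c["mtx"]@(c["R"]@np.array(X)+c["t"]); return x[:2]/x[2]
E
python3 - <<'E'
from h import *
np.set_printoptions(precision=4,suppress=True)
T=lambda a,b:tri(("top",a),("side",b))
print("eye",*T((233.75,106.75),(364.75,119.25)), atz("top",(233.75,106.75),.285))
print("grip",*T((369.75,199.3),(337.5,266.75)),atz("top",(369.75,199.3),.089))
print("front",*T((370.75,140.75),(406,254.5)),atz("top",(370.75,140.75),.085))
print("rear",*T((367.5,282),(235.5,286)),atz("top",(367.5,282),.085))
print("hooktip top",atz("top",(370.75,126.75),.08)); print("hook bottom",atz("side",(420.5,270),.02))
print("hinge top",atz("top",(180.75,169.3),.23))
for p in [(172,173),(274.5,161.75),(275.75,178),(172.75,188.5)]: print("part",atz("top",p,.235))
print("pL", tri(("top",(275.75,178)),("side",(332.2,154.7))))
print('forks',[atz("top",((105-4)/4+335,120+490/4),.1),atz("top",(335+160/4,120+488/4),.1),atz("top",(335+117/4,120+138/4),.1),atz("top",(335+170/4,120+138/4),.1)])
for n in("top","side"): print(n,proj(n,[.1663,.5499,.2474]))
E
```

```text
eye [0.7415 0.1395 0.2834] 1.0018297131030667 [0.7399 0.1395 0.285 ]
grip [ 0.5299 -0.231   0.083 ] 1.465414654871077 [ 0.5278 -0.2298  0.089 ]
front [ 0.705  -0.2359  0.0808] 0.5416038747301198 [ 0.7034 -0.2351  0.085 ]
rear [ 0.2922 -0.2221  0.0815] 2.114125459182172 [ 0.2903 -0.2214  0.085 ]
hooktip top [ 0.7476 -0.2363  0.08  ]
hook bottom [ 0.7523 -0.2359  0.02  ]
hinge top [0.5876 0.2834 0.23  ]
part [0.5768 0.3043 0.235 ]
part [0.6083 0.0377 0.235 ]
part [0.5653 0.0338 0.235 ]
part [0.536  0.3005 0.235 ]
pL (array([0.5841, 0.028 , 0.2421]), np.float64(20.402806713515027))
forks [array([ 0.4022, -0.1999,  0.1   ]), array([ 0.4038, -0.2421,  0.1   ]), array([ 0.6584, -0.2136,  0.1   ]), array([ 0.6586, -0.2524,  0.1   ])]
top [ 63.3835 335.8047]
side [158.2586 106.805 ]
```

```bash
cat >> h.py <<'E'
def plan(*wps,step=.8):
    """wps: (x,y,z,yaw[,n rows]); prints rows [x,y,z,roll], shift assumed before turn"""
    s=bot.observe(); p=np.array(s["eef_pos"]); y=s["tcp_rot"][2]
    print("at",np.round(p,4),np.round(s["tcp_rot"],2))
    for w in wps:
        d=np.array(w[:3])-p; dy=w[3]-y
        n=w[4] if len(w)>4 else int(max(1,np.ceil(np.linalg.norm(d)/.05/step),np.ceil(abs(dy)/4/step)))
        for i in range(n):
            R=Ro.from_euler("xyz",[-90,0,y],degrees=True).as_matrix()
            print(np.round(np.r_[R.T@d/n/.05,-dy/n/4],2)+0.); y+=dy/n
        p=np.array(w[:3]); print("--",w)
E
python3 - <<'E'
from h import *
plan((.40,.30,.30,-9),(.531,-.231,.20,-1.8,15))
E
```

```text
at [0.1663 0.5499 0.2475] [-9.010e+01  1.000e-02 -1.683e+01]
[ 0.66 -0.12 -0.38 -0.22]
[ 0.65 -0.12 -0.39 -0.22]
[ 0.65 -0.12 -0.4  -0.22]
[ 0.64 -0.12 -0.41 -0.22]
[ 0.63 -0.12 -0.42 -0.22]
[ 0.63 -0.12 -0.43 -0.22]
[ 0.62 -0.12 -0.44 -0.22]
[ 0.61 -0.12 -0.45 -0.22]
[ 0.61 -0.12 -0.46 -0.22]
-- (0.4, 0.3, 0.3, -9)
[ 0.28  0.13 -0.67 -0.12]
[ 0.28  0.13 -0.67 -0.12]
[ 0.27  0.13 -0.68 -0.12]
[ 0.27  0.13 -0.68 -0.12]
[ 0.26  0.13 -0.68 -0.12]
[ 0.25  0.13 -0.68 -0.12]
[ 0.25  0.13 -0.69 -0.12]
[ 0.24  0.13 -0.69 -0.12]
[ 0.24  0.13 -0.69 -0.12]
[ 0.23  0.13 -0.69 -0.12]
[ 0.23  0.13 -0.69 -0.12]
[ 0.22  0.13 -0.7  -0.12]
[ 0.21  0.13 -0.7  -0.12]
[ 0.21  0.13 -0.7  -0.12]
[ 0.2   0.13 -0.7  -0.12]
-- (0.531, -0.231, 0.2, -1.8, 15)
```

Call:
drive_tool --targets '[0,0.66,-0.14,-0.38,-0.22,0,0.65,-0.14,-0.39,-0.22,0,0.65,-0.14,-0.4,-0.22,0,0.64,-0.14,-0.41,-0.22,0,0.63,-0.14,-0.42,-0.22]'

```text
clock: 0.6
eef_pos: [0.2971, 0.4105, 0.2832]
tcp_rot: [-90.0, 0.0, -12.4]
force: [0.7, 0.8, -0.4]
finger_gap: 0.0854
```

Call:
drive_tool --targets '[0,0.63,-0.12,-0.43,-0.22,0,0.62,-0.12,-0.44,-0.22,0,0.61,-0.12,-0.45,-0.22,0,0.61,-0.12,-0.46,-0.22,0,0.28,0,-0.67,-0.12]'

```text
clock: 1.1
eef_pos: [0.4116, 0.2644, 0.3073]
tcp_rot: [-90.0, -0.1, -8.4]
force: [0.2, -1.2, -0.8]
finger_gap: 0.0854
```

Call:
drive_tool --targets '[0,0.28,0,-0.67,-0.12,0,0.27,0,-0.68,-0.12,0,0.27,0,-0.68,-0.12,0,0.26,0,-0.68,-0.12,0,0.25,0,-0.68,-0.12]'

```text
clock: 1.6
eef_pos: [0.453, 0.0872, 0.307]
tcp_rot: [-90.0, 0.0, -6.0]
force: [0.6, 0.4, 0.7]
finger_gap: 0.085
```

Call:
drive_tool --targets '[0,0.25,0,-0.69,-0.12,0,0.24,0,-0.69,-0.12,0,0.24,0.25,-0.69,-0.12,0,0.23,0.25,-0.69,-0.12,0,0.23,0.25,-0.69,-0.12]'

```text
clock: 2.1
eef_pos: [0.497, -0.0899, 0.2691]
tcp_rot: [-90.0, 0.0, -3.6]
force: [0.0, 0.6, 0.7]
finger_gap: 0.0857
```

Call:
drive_tool --targets '[0,0.23,0.35,-0.7,-0.12,0,0.22,0.35,-0.7,-0.12,0,0.21,0.35,-0.7,-0.12,0,0.1,0.25,-0.7,-0.12,0,0,0,0,0]'

```text
clock: 2.6
eef_pos: [0.5271, -0.2337, 0.2016]
tcp_rot: [-89.9, 0.2, -2.0]
force: [0.0, 0.1, -1.1]
finger_gap: 0.0855
```

Run:
```python
from h import *
np.set_printoptions(precision=4,suppress=True)
plan((.531,-.231,.20,-1.8))
c=bot.get_calibration("wrist"); np.savez("w1.npz",**c); print(c["mtx"][0],-c["R"].T@c["t"],c["R"])
im=bot.capture("wrist"); cv2.imwrite("pics/w1.png",im[:,:,::-1])
for X in [(.531,-.231,.08),(.291,-.223,.08),(.731,-.237,.08)]: print(proj("wrist",X))
```

```text
at [ 0.5271 -0.2337  0.2016] [-89.95   0.2   -1.96]
[ 0.08  0.03  0.06 -0.04]
-- (0.531, -0.231, 0.2, -1.8)
[291.6433   0.     319.1403] [ 0.4478 -0.2305  0.328 ] [[ 0.0344  0.9994  0.0014]
 [ 0.9531 -0.0332  0.3008]
 [ 0.3007 -0.0091 -0.9537]]
[319.1049 208.2984]
[ 319.0708 -140.6792]
[319.7234 379.6777]
```

View pics/w1.png

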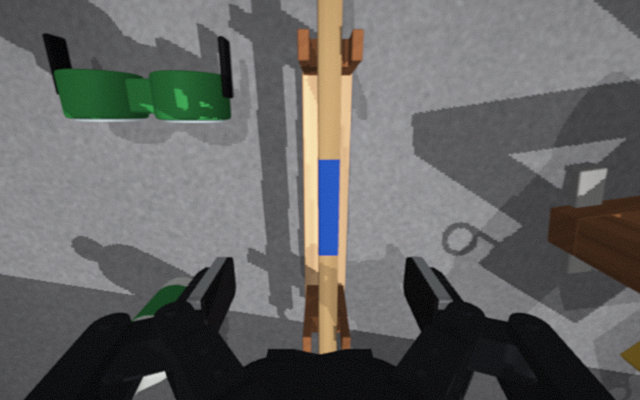

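Run:
```python
from h import *
np.set_printoptions(precision=4,suppress=True)
for p in [(328.7,159.5),(328.6,254.7),(329.5,60),(328.3,330)]: print(p,atz("wrist",p,.089))
print("fork top",atz("wrist",(331,31),.1),"front fork",atz("wrist",(327.5,288),.1))
# triangulate with 1st top view sleeve ends
print(tri(("top",(334.5+140/4,120+257/4)),("wrist",(328.6,254.7))),tri(("top",(334.5+138/4,120+376/4)),("wrist",(328.7,159.5))))
plan((.53,-.231,.2,-2))
```

```text
(328.7, 159.5) [ 0.4859 -0.2216  0.089 ]
(328.6, 254.7) [ 0.573  -0.2237  0.089 ]
(329.5, 60) [ 0.4114 -0.2192  0.089 ]
(328.3, 330) [ 0.6567 -0.226   0.089 ]
fork top [ 0.3949 -0.2182  0.1   ] front fork [ 0.6007 -0.2258  0.1   ]
(array([ 0.5699, -0.2262,  0.0971]), np.float64(2.4779166798454155)) (array([ 0.4816, -0.2228,  0.12  ]), np.float64(0.7361800959728245))
at [ 0.527  -0.2317  0.2027] [-89.9    0.17  -1.9 ]
[0.06 0.05 0.02 0.02]
-- (0.53, -0.231, 0.2, -2)
```

Call:
drive_tool --targets '[0,0.06,0.4,0.1,0,0,0,0.4,0,0,0,0,0.4,0,0,0,0,0.3,0,0,0,0,0,0,0]'

```text
clock: 3.15
eef_pos: [0.5296, -0.2232, 0.128]
tcp_rot: [-89.9, 0.2, -1.6]
force: [-0.7, 0.6, -0.0]
finger_gap: 0.0851
```

```bash
cat >> h.py <<'E'
def blue(im,minA=30):
    h=cv2.cvtColor(im,cv2.COLOR_RGB2HSV); m=cv2.inRange(h,(105,150,60),(125,255,255))
    n,l,st,c=cv2.connectedComponentsWithStats(m); return [(st[i],c[i]) for i in range(1,n) if st[i,4]>minA]
E
python3 - <<'E'
from h import *
np.set_printoptions(precision=4,suppress=True)
s=bot.observe(); print(s["eef_pos"],s["tcp_rot"])
c0=bot.get_calibration("wrist")
im=bot.capture("wrist"); cv2.imwrite("pics/w2.png",im[:,:,::-1])
for b,c in blue(im,200): 
    print(b,c); print(atz("wrist",(b[0]+b[2]/2-.5,b[1]+2),.089), atz("wrist",(b[0]+b[2]/2-.5,b[1]+b[3]-2),.089))
imt=bot.capture("top")
for b,c in blue(imt,30): print("top",b,c,atz("top",c,.089))
print(proj("wrist",s["eef_pos"]))
E
```

```text
[ 0.5296 -0.2232  0.128 ] [-89.8574   0.2095  -1.6431]
[ 299  177   29  128 3524] [313.424  239.0897]
[ 0.4886 -0.2255  0.089 ] [ 0.5738 -0.2285  0.089 ]
top [240 250  10   8  67] [244.5672 253.5224] [0.369  0.1311 0.089 ]
[320.2079 274.2833]
```

Call:
drive_tool --targets '[0,0,0.4,-0.08,0.02,0,0.02,0.4,0,0,0,0,0.2,0,0,0,0,0,0,0,0,0,0,0,0]'

```text
clock: 3.75
eef_pos: [0.5324, -0.2295, 0.0808]
tcp_rot: [-90.0, -0.1, -1.8]
force: [1.1, -0.5, -0.2]
finger_gap: 0.0852
```

Run:
```python
from h import *
np.set_printoptions(precision=4,suppress=True)
for i in range(3):
    s=bot.observe(); print(s["eef_pos"],s["tcp_rot"],s["q"]); im=bot.capture("wrist")
cv2.imwrite("pics/w3.png",im[:,:,::-1])
for b,c in blue(im,200): 
    print(b,c); print(atz("wrist",(b[0]+b[2]/2-.5,b[1]+2),.089), atz("wrist",(b[0]+b[2]/2-.5,b[1]+b[3]-2),.089))
print(proj("wrist",s["eef_pos"]))
```

```text
[ 0.5324 -0.2295  0.0808] [-90.0221  -0.0529  -1.7812] [-31.2504  24.2507 -12.6602  53.0321   0.0067 -29.4692]
[ 0.5327 -0.2297  0.081 ] [-90.0445  -0.0895  -1.7815] [-31.2532  24.2359 -12.6413  53.0229   0.0053 -29.4716]
[ 0.5327 -0.2298  0.0811] [-90.0547  -0.105   -1.7859] [-31.2562  24.2313 -12.6405  53.01     0.004  -29.4702]
[ 306  192   41  163 6026] [325.6099 270.0083]
[ 0.4865 -0.2248  0.089 ] [ 0.5706 -0.2268  0.089 ]
[317.8805 279.6274]
```

Call:
drive_tool --targets '[0,0,0.05,0.05,0,1,0,0,0,0,1,0,0,0,0,1,0,0,0,0,1,0,0,0,0]' --squeeze 100

```text
clock: 4.4
eef_pos: [0.5321, -0.2269, 0.0773]
tcp_rot: [-90.0, -0.0, -1.8]
force: [0.0, 1.0, 0.5]
finger_gap: 0.0283
```

Call:
drive_tool --targets '[1,0,0,0,0,1,0,0,0,0,1,0,0,0,0,1,0,0,0,0,1,0,0,0,0]'

```text
clock: 4.9
eef_pos: [0.5322, -0.227, 0.0775]
tcp_rot: [-90.0, -0.0, -1.8]
force: [-0.0, 0.1, 4.5]
finger_gap: 0.0164
```

Run:
```python
from h import *
np.set_printoptions(precision=4,suppress=True)
for i in range(3):
    s=bot.observe(); print(s["eef_pos"],s["tcp_rot"],s["q"],s["force"],s["torque"],s["finger_gap"]); im=bot.capture("wrist")
for b,c in blue(im,200): 
    print(b,c); print(atz("wrist",(b[0]+b[2]/2-.5,b[1]+2),.089), atz("wrist",(b[0]+b[2]/2-.5,b[1]+b[3]-2),.089))
```

```text
[ 0.5322 -0.227   0.0775] [-90.0089  -0.0235  -1.7925] [-31.0467  24.3326 -13.0443  52.5982   0.0037 -29.2542] [-0.0197  0.1235  4.5463] [ 0.0682  0.1165 -0.0101] 0.016359584275989884
[ 0.5322 -0.227   0.0775] [-90.0075  -0.0251  -1.7937] [-31.0495  24.3317 -13.0437  52.5991   0.0057 -29.2558] [-0.7294 -0.1576  3.5002] [0.1097 0.1207 0.0377] 0.01610102934431329
[ 0.5322 -0.227   0.0776] [-90.0088  -0.0255  -1.793 ] [-31.0479  24.3319 -13.0422  52.5993   0.0048 -29.2548] [-1.1379  0.451   4.1629] [ 0.1134  0.1269 -0.0168] 0.0164231854836325
[ 298  197   43  158 6044] [319.1577 272.0488]
[ 0.4871 -0.225   0.089 ] [ 0.5665 -0.2275  0.089 ]
```

Call:
drive_tool --targets '[1,0,-0.3,0,0,1,0,-0.5,0,0,1,0,-0.7,0,0,1,0,-0.8,0,0,1,0,-0.8,0,0]'

```text
clock: 5.55
eef_pos: [0.5313, -0.2265, 0.2325]
tcp_rot: [-89.9, 0.1, -1.8]
force: [1.5, -1.0, -2.1]
finger_gap: 0.0167
```

Call:
drive_tool --targets '[1,0,-0.8,0,0,1,0,-0.8,0,0,1,0,-0.7,0,0,1,0,-0.4,0,0,1,0,0,0,0]'

```text
clock: 6.05
eef_pos: [0.5329, -0.2275, 0.3698]
tcp_rot: [-90.1, -0.2, -1.8]
force: [0.6, 0.0, -1.3]
finger_gap: 0.0163
```

Run:
```python
from h import *
np.set_printoptions(precision=4,suppress=True)
s=bot.observe(); print(s["eef_pos"],s["tcp_rot"],s["force"],s["torque"],s["finger_gap"])
ims={n:bot.capture(n) for n in("side","top")}
p=np.array(s["eef_pos"]);y=np.radians(s["tcp_rot"][2]);u=np.array([np.cos(y),np.sin(y),0])
for n in ims: print(n,[proj(n,p+u*.218+np.array([0,0,z])) for z in(.002,-.058)],proj(n,p))
out=[]
for n,w,h in(("side",70,70),("top",70,70)):
    c=proj(n,p+u*.218-np.array([0,0,.03])).astype(int)-[45,35]; print(n,"crop org",c)
    out.append(cv2.resize(ims[n][c[1]:c[1]+h,c[0]:c[0]+w],None,fx=5,fy=5,interpolation=cv2.INTER_CUBIC))
    cv2.imwrite(f"pics/{n}1.png",ims[n][:,:,::-1])
cv2.imwrite("pics/hook1.png",np.hstack(out)[:,:,::-1])
plan((.572,-.002,.37,40))
```

```text
[ 0.5329 -0.2275  0.3698] [-90.1301  -0.2399  -1.7922] [ 0.6427  0.0388 -1.3275] [ 0.0078 -0.0217 -0.0422] 0.016332375053098123
side [array([438.1688, 141.2139]), array([434.5268, 166.5301])] [339.87   154.8358]
top [array([386.3207,  91.6791]), array([382.3007, 100.0955])] [384.6287 183.1913]
side crop org [391 119]
top crop org [339  61]
at [ 0.5321 -0.2269  0.366 ] [-89.96   0.06  -1.8 ]
[ 0.05 -0.01  0.32 -0.75]
[ 0.06 -0.01  0.32 -0.75]
[ 0.08 -0.01  0.32 -0.75]
[ 0.1  -0.01  0.31 -0.75]
[ 0.11 -0.01  0.31 -0.75]
[ 0.13 -0.01  0.3  -0.75]
[ 0.14 -0.01  0.29 -0.75]
[ 0.16 -0.01  0.28 -0.75]
[ 0.17 -0.01  0.28 -0.75]
[ 0.19 -0.01  0.27 -0.75]
[ 0.2  -0.01  0.26 -0.75]
[ 0.21 -0.01  0.25 -0.75]
[ 0.23 -0.01  0.23 -0.75]
[ 0.24 -0.01  0.22 -0.75]
-- (0.572, -0.002, 0.37, 40)
```

View pics/hook1.png

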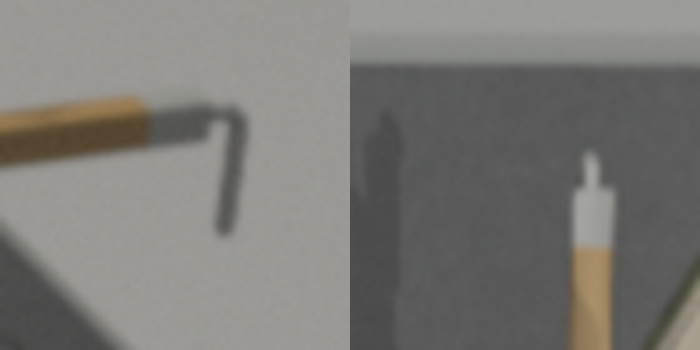

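Call:
drive_tool --targets '[1,0.05,-0.03,0.32,-0.75,1,0.06,-0.03,0.32,-0.75,1,0.08,-0.02,0.32,-0.75,1,0.1,0,0.31,-0.75,1,0.11,0,0.31,-0.75]'

```text
clock: 6.65
eef_pos: [0.5464, -0.1445, 0.3712]
tcp_rot: [-90.0, 0.0, 13.5]
force: [0.1, 0.0, -1.0]
finger_gap: 0.0164
```

Call:
drive_tool --targets '[1,0.13,0,0.3,-0.75,1,0.14,0,0.29,-0.75,1,0.16,0,0.28,-0.75,1,0.17,0,0.28,-0.75,1,0.19,0,0.27,-0.75]'

```text
clock: 7.15
eef_pos: [0.5603, -0.0649, 0.3713]
tcp_rot: [-90.0, -0.0, 28.5]
force: [0.5, 0.3, -0.7]
finger_gap: 0.0165
```

Call:
drive_tool --targets '[1,0.2,0,0.26,-0.75,1,0.21,0,0.25,-0.75,1,0.23,0,0.23,-0.75,1,0.24,0,0.22,-0.75,1,0,0,0,0]'

```text
clock: 7.65
eef_pos: [0.5715, 0.0004, 0.3712]
tcp_rot: [-90.0, -0.0, 40.5]
force: [-0.3, -0.3, -0.9]
finger_gap: 0.0162
```

```bash
cat >> h.py <<'E'
def look(tag,w=70,h=70,L=.218,k=5):
    s=bot.observe(); print(np.round(s["eef_pos"],4),np.round(s["tcp_rot"],2),np.round(s["force"],1),np.round(s["torque"],2))
    p=np.array(s["eef_pos"]);y=np.radians(s["tcp_rot"][2]);u=np.array([np.cos(y),np.sin(y),0]); out=[]
    print("hook",np.round(p+u*L,4))
    for n in("side","top"):
        im=bot.capture(n); cv2.imwrite(f"pics/{n}_{tag}.png",im[:,:,::-1])
        c=proj(n,p+u*L-np.array([0,0,.04])).astype(int)-[w//2,h//2]; print(n,"org",c,"hook px",[proj(n,p+u*L+np.array([0,0,z])).round(1) for z in(.002,-.058)])
        out.append(cv2.resize(im[c[1]:c[1]+h,c[0]:c[0]+w],None,fx=k,fy=k,interpolation=cv2.INTER_CUBIC))
    cv2.imwrite(f"pics/look_{tag}.png",np.hstack(out)[:,:,::-1])
E
python3 - <<'E'
from h import *
look("a"); plan((.5735,-.0005,.37,40),(.5735,-.0005,.32,40))
for n in ("side","top"): print(proj(n,(.7405,.1395,.285)))
E
```

```text
[5.715e-01 4.000e-04 3.712e-01] [-8.997e+01 -2.000e-02  4.048e+01] [-0.3 -0.3 -0.9] [-0.04  0.02 -0.  ]
hook [0.7374 0.1419 0.3712]
side org [328  68] hook px [array([364.2,  88.7]), array([363.2, 109.3])]
top org [194  66] hook px [array([226.4,  95.9]), array([230.9, 104.2])]
at [ 0.5714 -0.0014  0.3712] [-9.000e+01  2.000e-02  4.028e+01]
[ 0.04  0.02 -0.01  0.07]
-- (0.5735, -0.0005, 0.37, 40)
[0.  0.5 0.  0. ]
[0.  0.5 0.  0. ]
-- (0.5735, -0.0005, 0.32, 40)
[364.12924594 118.85719104]
[233.76040827 106.53869539]
```

View pics/look_a.png

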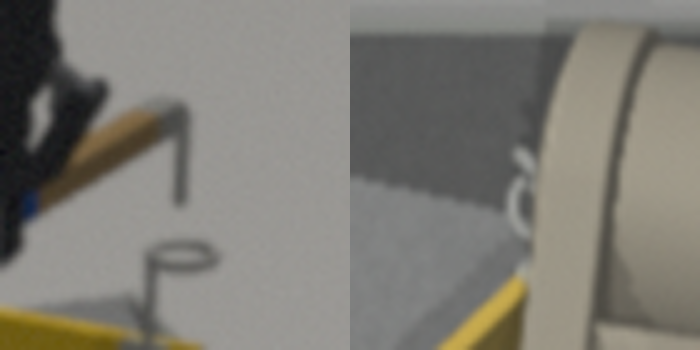

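Call:
drive_tool --targets '[1,0.07,0,0,0,1,0,0.15,0,0,1,0,0.15,0,0,1,0,0.15,0,0,1,0,0.05,0,0]'

```text
clock: 8.25
eef_pos: [0.5734, 0.0001, 0.3447]
tcp_rot: [-89.9, 0.1, 40.2]
force: [0.3, -0.2, -1.8]
finger_gap: 0.0163
```

Call:
drive_tool --targets '[1,0,0.15,0,0,1,0,0.15,0,0,1,0,0.15,0,0,1,0,0.05,0,0,1,0,0,0,0]'

```text
clock: 8.75
eef_pos: [0.5736, 0.0004, 0.3207]
tcp_rot: [-90.0, 0.0, 40.2]
force: [0.8, -0.5, -1.1]
finger_gap: 0.0162
```

Run:
```python
from h import *
look("b")
```

```text
[5.736e-01 4.000e-04 3.207e-01] [-8.995e+01  4.000e-02  4.021e+01] [ 0.8 -0.5 -1.1] [-0.02  0.04 -0.02]
hook [0.7401 0.1412 0.3207]
side org [328  85] hook px [array([364.4, 106.1]), array([363.4, 125.9])]
top org [198  72] hook px [array([230.5, 101.8]), array([234.5, 109.4])]
```

View pics/look_b.png

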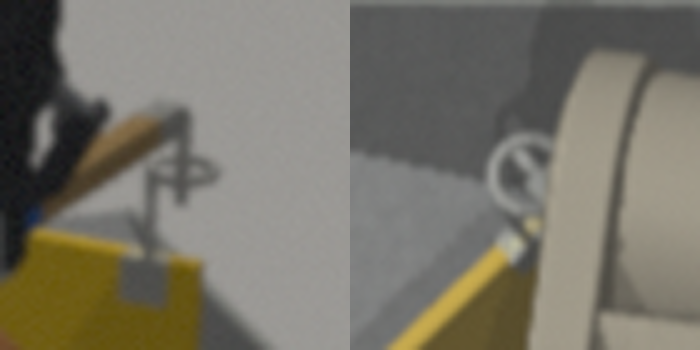

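Run:
```python
from h import *
H=np.array([.5876,.2834]);hk=lambda f,o:H+.21*np.array([np.sin(f),-np.cos(f)])-o*np.array([np.cos(f),np.sin(f)])
s=bot.observe();y=s["tcp_rot"][2]
off=np.array(s["eef_pos"][:2])-hk(np.radians(46.7),0)
w=[(*(hk(np.radians(46.7),.0115)+off),.3205,y,1)]
for f in np.linspace(46.7,6.5,15)[1:]: w.append((*(hk(np.radians(f),.0115)+off),.3205,y,1))
plan(*[tuple(np.round(a,4)) [:4]+(1,) for a in w])
```

```text
at [5.740e-01 4.000e-04 3.214e-01] [-9.001e+01 -1.000e-02  4.021e+01]
[-0.23  0.02 -0.03  0.  ]
-- (np.float64(0.5661), np.float64(-0.008), np.float64(0.3205), np.float64(40.208), 1)
[-0.21  0.   -0.01  0.  ]
-- (np.float64(0.5583), np.float64(-0.0151), np.float64(0.3205), np.float64(40.208), 1)
[-0.21  0.    0.01  0.  ]
-- (np.float64(0.5501), np.float64(-0.0217), np.float64(0.3205), np.float64(40.208), 1)
[-0.21  0.    0.01  0.  ]
-- (np.float64(0.5416), np.float64(-0.028), np.float64(0.3205), np.float64(40.208), 1)
[-0.21  0.    0.03  0.  ]
-- (np.float64(0.5328), np.float64(-0.0338), np.float64(0.3205), np.float64(40.208), 1)
[-0.21  0.    0.03  0.  ]
-- (np.float64(0.5238), np.float64(-0.0392), np.float64(0.3205), np.float64(40.208), 1)
[-0.21  0.    0.05  0.  ]
-- (np.float64(0.5145), np.float64(-0.0441), np.float64(0.3205), np.float64(40.208), 1)
[-0.2   0.    0.06  0.  ]
-- (np.float64(0.5049), np.float64(-0.0485), np.float64(0.3205), np.float64(40.208), 1)
[-0.2   0.    0.07  0.  ]
-- (np.float64(0.4951), np.float64(-0.0525), np.float64(0.3205), np.float64(40.208), 1)
[-0.2   0.    0.08  0.  ]
-- (np.float64(0.4852), np.float64(-0.0559), np.float64(0.3205), np.float64(40.208), 1)
[-0.19  0.    0.09  0.  ]
-- (np.float64(0.475), np.float64(-0.0589), np.float64(0.3205), np.float64(40.208), 1)
[-0.19  0.    0.1   0.  ]
-- (np.float64(0.4648), np.float64(-0.0613), np.float64(0.3205), np.float64(40.208), 1)
[-0.18  0.    0.1   0.  ]
-- (np.float64(0.4544), np.float64(-0.0633), np.float64(0.3205), np.float64(40.208), 1)
[-0.18  0.    0.11  0.  ]
-- (np.float64(0.444), np.float64(-0.0647), np.float64(0.3205), np.float64(40.208), 1)
[-0.17  0.    0.12  0.  ]
-- (np.float64(0.4335), np.float64(-0.0655), np.float64(0.3205), np.float64(40.208), 1)
```

Call:
drive_tool --targets '[1,-0.12,0,-0.02,0,1,-0.11,0,-0.01,0,1,-0.21,0,-0.01,0,1,-0.21,0,0.01,0,1,-0.21,0,0.01,0]'

```text
clock: 9.35
eef_pos: [0.5408, -0.0286, 0.3214]
tcp_rot: [-90.0, -0.0, 40.2]
force: [1.0, 1.8, -2.1]
finger_gap: 0.0166
```

Call:
drive_tool --targets '[1,-0.21,0,0.03,0,1,-0.21,0,0.03,0,1,-0.21,0,0.05,0,1,-0.2,0,0.06,0,1,-0.2,0,0.07,0]'

```text
clock: 9.85
eef_pos: [0.4938, -0.0525, 0.3213]
tcp_rot: [-90.0, -0.0, 40.2]
force: [1.1, 1.4, -2.1]
finger_gap: 0.0165
```

Call:
drive_tool --targets '[1,-0.2,0,0.08,0,1,-0.19,0,0.09,0,1,-0.19,0,0.1,0,1,-0.18,0,0.1,0,1,-0.09,0,0.055,0]'

```text
clock: 10.35
eef_pos: [0.4475, -0.0639, 0.3215]
tcp_rot: [-90.0, 0.0, 40.2]
force: [0.9, 0.2, -2.3]
finger_gap: 0.0165
```

Run:
```python
from h import *
look("c"); 
for n in("side","top"): print(n,proj(n,(.6114,.0747,.285)))
plan((.4335,-.0655,.3205,40.2))
```

```text
[ 0.4475 -0.0639  0.3215] [-9.004e+01  2.000e-02  4.015e+01] [ 0.9  0.2 -2.3] [ 0.1  -0.15 -0.06]
hook [0.6141 0.0767 0.3215]
side org [294  98] hook px [array([329.6, 119. ]), array([329.5, 139.8])]
top org [222 120] hook px [array([255.6, 152.2]), array([258.4, 157.2])]
side [328.84397451 132.85387057]
top [258.21220839 156.54098273]
at [ 0.4477 -0.0639  0.3216] [-9.004e+01  3.000e-02  4.015e+01]
[-0.24  0.02  0.16 -0.01]
-- (0.4335, -0.0655, 0.3205, 40.2)
```

View pics/look_c.png

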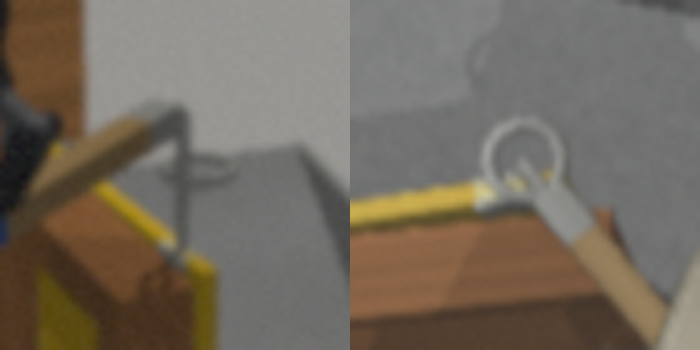

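Call:
drive_tool --targets '[1,-0.08,0,0.055,0,1,-0.08,0,0.055,0,1,-0.06,0,0.04,0,1,0,0,0,0,1,0,0,0,0]'

```text
clock: 10.95
eef_pos: [0.4353, -0.0648, 0.3213]
tcp_rot: [-90.0, -0.0, 40.2]
force: [1.9, 0.4, -1.4]
finger_gap: 0.0167
```

Run:
```python
from h import *
for i in range(4):
    s=bot.observe(); print(np.round(s["eef_pos"],4),np.round(s["force"],1),np.round(s["torque"],2)); bot.capture("wrist")
```

```text
[ 0.4353 -0.0648  0.3213] [ 1.9  0.4 -1.4] [ 0.01 -0.17 -0.06]
[ 0.4353 -0.0648  0.3213] [ 1.2 -0.2 -2.1] [ 0.   -0.22 -0.09]
[ 0.4353 -0.0648  0.3212] [ 0.4 -0.4 -0.6] [ 0.03 -0.18 -0.15]
[ 0.4353 -0.0648  0.3212] [ 0.8  0.1 -2.6] [-0.   -0.21 -0.14]
```

Not yet against the stop; keep going in small steps.

Call:
drive_tool --targets '[1,-0.04,0,0.03,0,1,-0.04,0,0.03,0,1,0,0,0,0]'

```text
clock: 11.45
eef_pos: [0.4335, -0.0639, 0.3216]
tcp_rot: [-90.1, -0.5, 40.2]
force: [14.4, 7.7, -5.1]
finger_gap: 0.0165
```

Call:
drive_tool --targets '[1,-0.04,0,0.03,0,1,0,0,0,0,1,0,0,0,0]'

```text
clock: 11.75
eef_pos: [0.4328, -0.0635, 0.3217]
tcp_rot: [-90.2, -0.7, 40.2]
force: [20.9, 11.6, -6.9]
finger_gap: 0.0164
```

Call:
drive_tool --targets '[1,-0.04,0,0.03,0,1,0,0,0,0,1,0,0,0,0]'

```text
clock: 12.05
eef_pos: [0.4321, -0.0629, 0.3219]
tcp_rot: [-90.2, -0.9, 40.3]
force: [26.4, 15.1, -8.5]
finger_gap: 0.0166
```

Call:
drive_tool --targets '[1,0.1,0,-0.07,0,1,0.1,0,-0.07,0,1,0.06,0,-0.04,0,1,0,0,0,0,1,0,0,0,0]'

```text
clock: 12.55
eef_pos: [0.4405, -0.0639, 0.3211]
tcp_rot: [-90.0, 0.0, 40.2]
force: [0.6, -0.5, -1.8]
finger_gap: 0.0165
```

Run:
```python
from h import *
look("d"); plan((.4455,-.0625,.3205,40.2))
```

```text
[ 0.4405 -0.0639  0.3211] [-8.996e+01  4.000e-02  4.020e+01] [ 0.6 -0.5 -1.8] [0.04 0.04 0.05]
hook [0.607  0.0768 0.3211]
side org [292  99] hook px [array([327.1, 119.4]), array([327. , 140.2])]
top org [222 123] hook px [array([255.5, 155. ]), array([258.3, 160. ])]
at [ 0.4406 -0.0639  0.3213] [-8.998e+01  2.000e-02  4.020e+01]
[ 0.09  0.02 -0.04  0.  ]
-- (0.4455, -0.0625, 0.3205, 40.2)
```

View pics/look_d.png

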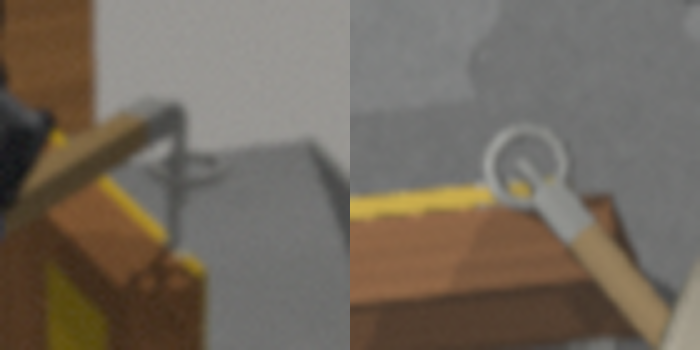

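Call:
drive_tool --targets '[1,0.08,0,-0.03,0,1,0,0,0,0,1,0,-0.15,0,0,1,0,-0.15,0,0,1,0,-0.15,0,0]'

```text
clock: 13.15
eef_pos: [0.4451, -0.0625, 0.3448]
tcp_rot: [-90.0, -0.0, 40.2]
force: [0.3, 0.1, -1.6]
finger_gap: 0.0161
```

Call:
drive_tool --targets '[1,0,-0.15,0,0,1,0,-0.2,0,0,1,0,-0.2,0,0,1,0,-0.15,0,0,1,0,0,0,0]'

```text
clock: 13.65
eef_pos: [0.4455, -0.0626, 0.3801]
tcp_rot: [-90.1, -0.1, 40.2]
force: [-0.0, 0.1, -1.1]
finger_gap: 0.0161
```

Run:
```python
from h import *
look("e",90,90,k=4); plan((.53,-.2268,.375,-1.8,16))
```

```text
[ 0.4455 -0.0626  0.3801] [-9.010e+01 -7.000e-02  4.021e+01] [-0.   0.1 -1.1] [-0.07  0.04  0.03]
hook [0.612  0.0781 0.3801]
side org [283  67] hook px [array([328.9,  97.5]), array([328.7, 119.4])]
top org [209 106] hook px [array([251.9, 147.5]), array([255.1, 153.1])]
at [ 0.4451 -0.0625  0.3788] [-9.001e+01 -1.000e-02  4.021e+01]
[-0.05  0.   -0.23  0.66]
[-0.04  0.   -0.23  0.66]
[-0.03  0.   -0.23  0.66]
[-0.02  0.   -0.23  0.66]
[-0.01  0.   -0.23  0.66]
[ 0.    0.   -0.23  0.66]
[ 0.01  0.   -0.23  0.66]
[ 0.02  0.   -0.23  0.66]
[ 0.03  0.   -0.23  0.66]
[ 0.04  0.   -0.23  0.66]
[ 0.05  0.   -0.22  0.66]
[ 0.06  0.   -0.22  0.66]
[ 0.07  0.   -0.22  0.66]
[ 0.08  0.   -0.22  0.66]
[ 0.09  0.   -0.21  0.66]
[ 0.1   0.   -0.21  0.66]
-- (0.53, -0.2268, 0.375, -1.8, 16)
```

View pics/look_e.png

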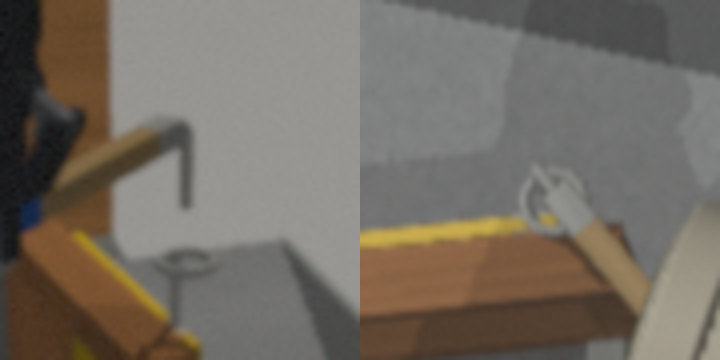

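Call:
drive_tool --targets '[1,-0.05,0,-0.23,0.66,1,-0.04,0,-0.23,0.66,1,-0.03,0,-0.23,0.66,1,-0.02,0,-0.23,0.66,1,-0.01,0,-0.23,0.66]'

```text
clock: 14.25
eef_pos: [0.4724, -0.1152, 0.3784]
tcp_rot: [-90.0, 0.0, 26.7]
force: [0.1, 0.3, -0.6]
finger_gap: 0.0166
```

Call:
drive_tool --targets '[1,0,0,-0.23,0.66,1,0.01,0,-0.23,0.66,1,0.02,0,-0.23,0.66,1,0.03,0,-0.23,0.66,1,0.04,0,-0.23,0.66]'

```text
clock: 14.75
eef_pos: [0.4983, -0.167, 0.3784]
tcp_rot: [-90.0, 0.0, 13.5]
force: [0.3, -0.1, -2.9]
finger_gap: 0.0166
```

Call:
drive_tool --targets '[1,0.05,0,-0.22,0.66,1,0.06,0,-0.22,0.66,1,0.07,0,-0.22,0.66,1,0.08,0,-0.22,0.66,1,0.09,0,-0.21,0.66]'

```text
clock: 15.25
eef_pos: [0.5236, -0.2185, 0.3782]
tcp_rot: [-90.0, 0.0, 0.3]
force: [-1.0, -0.1, -0.8]
finger_gap: 0.0165
```

Call:
drive_tool --targets '[1,0.1,0,-0.21,0.66,1,0,0.5,0,0,1,0,0.6,0,0,1,0,0.5,0,0,1,0,0,0,0]'

```text
clock: 15.75
eef_pos: [0.5267, -0.2274, 0.2944]
tcp_rot: [-89.8, 0.4, -2.2]
force: [0.3, 0.3, -2.0]
finger_gap: 0.0166
```

Run:
```python
from h import *
bot.capture("wrist")
plan((.5322,-.227,.20,-1.79,1),(.5322,-.227,.079,-1.79))
```

```text
at [ 0.5274 -0.2277  0.2969] [-89.87   0.22  -2.14]
[ 0.09  1.94  0.02 -0.09]
-- (0.5322, -0.227, 0.2, -1.79, 1)
[0.  0.6 0.  0. ]
[0.  0.6 0.  0. ]
[0.  0.6 0.  0. ]
[0.  0.6 0.  0. ]
-- (0.5322, -0.227, 0.079, -1.79)
```

Down to z ≈ 0.15, settle, correct, then seat.

Call:
drive_tool --targets '[1,0.08,0.6,0.02,-0.09,1,0,0.8,0,0,1,0,0.8,0,0,1,0,0.6,0,0,1,0,0,0,0]'

```text
clock: 16.3
eef_pos: [0.5308, -0.226, 0.156]
tcp_rot: [-89.8, 0.3, -1.7]
force: [0.5, 0.1, -2.0]
finger_gap: 0.016
```

Call:
drive_tool --targets '[1,0,0,0,0,1,0,0,0,0]'

```text
clock: 16.5
eef_pos: [0.5342, -0.2278, 0.1618]
tcp_rot: [-90.1, -0.2, -1.7]
force: [0.2, -0.3, -0.9]
finger_gap: 0.0169
```

Run:
```python
from h import *
plan((.5322,-.227,.0775,-1.79))
```

```text
at [ 0.5342 -0.2278  0.1618] [-90.13  -0.24  -1.69]
[-0.01  0.56  0.01  0.01]
[-0.01  0.56  0.01  0.01]
[-0.01  0.56  0.01  0.01]
-- (0.5322, -0.227, 0.0775, -1.79)
```

Call:
drive_tool --targets '[1,-0.01,0.35,0.01,0.02,1,-0.01,0.35,0,0,1,0,0.3,0,0,1,0,0.25,0,0,1,0,0.15,0,0]'

```text
clock: 17.0
eef_pos: [0.5322, -0.2266, 0.0894]
tcp_rot: [-90.0, -0.1, -1.8]
force: [-0.7, -0.2, -1.5]
finger_gap: 0.0163
```

Call:
drive_tool --targets '[1,0,0.1,0,0,1,0,0,0,0,1,0,0,0,0,1,0,0,0,0]'

```text
clock: 17.4
eef_pos: [0.5319, -0.2263, 0.0844]
tcp_rot: [-90.0, -0.1, -1.8]
force: [-0.5, -0.2, -0.4]
finger_gap: 0.0163
```

Run:
```python
from h import *
plan((.5322,-.227,.0775,-1.79)); s=bot.observe(); print(s["force"],s["torque"])
```

```text
at [ 0.5319 -0.2263  0.0844] [-9.003e+01 -6.000e-02 -1.750e+00]
[ 0.01  0.14 -0.01  0.01]
-- (0.5322, -0.227, 0.0775, -1.79)
[-0.4602516  -0.24573776 -0.38355563] [ 0.01969993  0.05864308 -0.01780975]
```

Call:
drive_tool --targets '[1,0,0.07,-0.01,0,1,0,0.07,0,0,1,0,0,0,0,1,0,0,0,0]'

```text
clock: 17.8
eef_pos: [0.5317, -0.2268, 0.0775]
tcp_rot: [-90.0, -0.1, -1.8]
force: [-1.2, -0.1, 5.5]
finger_gap: 0.0163
```

Seated with contact force as before. Release slowly.

Call:
drive_tool --targets '[0.6,0,0,0,0,0.5,0,0,0,0,0,0,0,0,0,0,0,0,0,0,0,0,0,0,0]' --squeeze 30

```text
clock: 18.3
eef_pos: [0.5313, -0.2265, 0.0766]
tcp_rot: [-90.0, 0.0, -1.8]
force: [0.1, 0.4, -0.1]
finger_gap: 0.0834
```

Call:
drive_tool --targets '[0,0,0,0,0,0,0,0,0,0,0,0,0,0,0,0,0,0,0,0]'

```text
clock: 18.7
eef_pos: [0.5314, -0.2266, 0.0768]
tcp_rot: [-90.0, -0.0, -1.8]
force: [-0.3, 0.1, -0.4]
finger_gap: 0.0855
```

Call:
drive_tool --targets '[0,0,-0.2,0,0,0,0,-0.4,0,0,0,0,-0.6,0,0,0,0,-0.8,0,0,0,0,-0.8,0,0]'

```text
clock: 19.2
eef_pos: [0.531, -0.2263, 0.2187]
tcp_rot: [-90.0, 0.0, -1.8]
force: [-0.2, -0.6, -0.7]
finger_gap: 0.0854
```

Call:
drive_tool --targets '[0,0,-0.8,0,0,0,-0.5,-0.2,0.3,0,0,-0.5,0,0.3,0,0,-0.3,0,0.1,0,0,0,0,0,0]'

```text
clock: 19.7
eef_pos: [0.466, -0.1887, 0.2682]
tcp_rot: [-90.0, -0.0, -1.7]
force: [-0.2, -0.2, 0.6]
finger_gap: 0.0851
```

Run:
```python
from h import *
a=bot.capture("side");b=bot.capture("top")
A=cv2.imread("pics/side0.png");B=cv2.imread("pics/top0.png")
for t,n in((a,A),(b,B)): 
    for im in(t,n[:,:,::-1].copy()): print([(x[0].tolist(),x[1].round(1)) for x in blue(im,60)])
a=a[:,:,::-1];b=b[:,:,::-1]
r=lambda im,k:cv2.resize(im,None,fx=k,fy=k,interpolation=cv2.INTER_CUBIC)
M=np.zeros((600,800,3),np.uint8)
p1=r(a[95:315,190:450],1.5);p0=r(A[235:315,225:435],1.9)
top=r(b[80:290,110:470],1.2)
M[:330,:390]=p1; M[330:330+152,:399]=p0
p=r(b[80:290,120:400],1.4);M[:294,400:792]=p
p=r(B[80:290,120:400],1.4);M[300:594,400:792]=p
cv2.imwrite("pics/final.png",M); s=bot.observe();print(s["eef_pos"],s["clock"])
```

```text
[([161, 35, 29, 99, 1871], array([173.4,  86.8])), ([235, 204, 21, 20, 311], array([245.1, 214.4])), ([320, 260, 35, 14, 292], array([337. , 266.4]))]
[([97, 35, 93, 102, 5367], array([144.3,  89.5])), ([235, 204, 21, 21, 320], array([245.1, 214.3])), ([320, 260, 35, 14, 290], array([337. , 266.3]))]
[([240, 250, 10, 8, 67], array([244.6, 253.5]))]
[([367, 186, 5, 27, 128], array([368.9, 198.6])), ([240, 250, 10, 9, 72], array([244.4, 253.7]))]
[ 0.46782642 -0.18980465  0.26769186] 19.8
```

View pics/final.png

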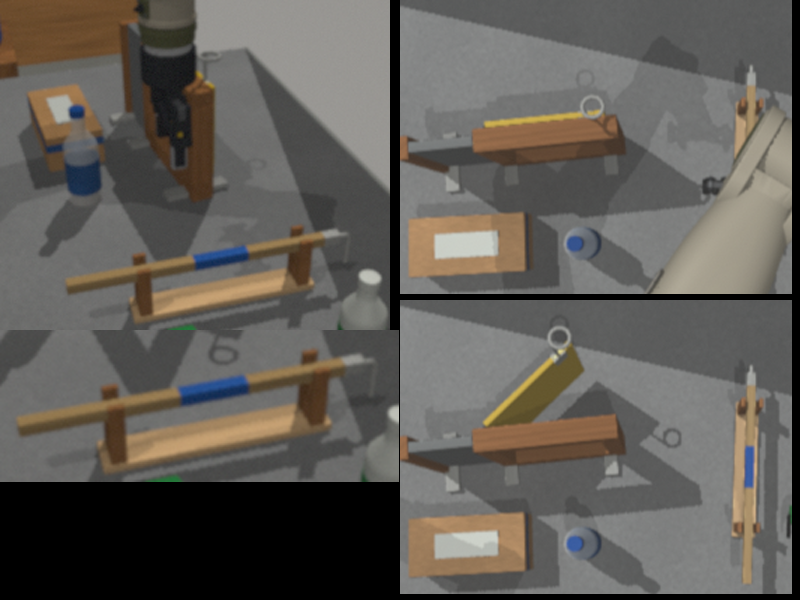

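```bash
python3 -c "
from plant import bot
bot.finish_job()"
```

```text
the job is handed in; nothing more can be done
```

The hatch is shut and the hook pole is back in both forks of its rest, hook hanging down at the same end. I handed the job in at 19.8 s.

- **Hatch:** I pulled it through about 40° until the force at the wrist rose from about 2 N to about 30 N, which I took as the hard stop. In the last top view the hatch lies parallel to the partition. The ring eye was within about 2 mm of where it should be when shut.
- **Pole:** In the side camera the blue sleeve is within 0.1 px of where it was at the start. The arm hid the sleeve in the last top view, so the side view is the only check.
- **Bystanders:** The water bottle is within about 0.3 px of its starting place. The carton looks unmoved in the top and side views. The goggles and gel bottle were not compared with their starting places, but the arm worked clear of them.
- **Disagreement:** The first wrist-camera reading put the pole about 7 mm to one side of the top and side views. The offset shrank as the tool came down, and the grasp was good.

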